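# Crank a sample jar into the bench clamp

### The job

Stand the red-capped sample jar upright between the jaw and the anvil of the blue bench clamp, on its marked spot, and let go. Then wind the clamp's crank clockwise, turning it only while its loose black grip sleeve is held between the fingers, until the jaw holds the jar firmly against the anvil: stop as soon as the handle has gone clearly stiffer, at about 20 N of squeeze, for the jar cracks if it is overtightened. Let go of the handle so that the jar stays clamped, and leave everything else on the bench alone.

Things in the scene. Friction and masses are not known exactly. Their poses are not given: they have to be found in the camera images.
- sample_jar: the sample jar: white upright cylinder with red screw cap, about 0.14 kg; body 52 mm diameter up to 55 mm height, cap 55 mm diameter from 55 to 72 mm. Origin: centre of its underside; z up. It is the only thing to be picked up.
- clamp: the crank clamp, fixed to the bench: aluminium base plate 120 (its x) by 332 (its y) by 12 mm, a blue post at its +y end, a blue gear case 80 mm square and 98 mm high at its -y end. Origin: on the bench, on the clamp's middle line. The jaw travels along its y axis from the gear case towards the post. The jar ends pressed between jaw and anvil, its centre at y about 8 to 20 mm.
- post_face (a point): middle of the post's face (clamp y = 62 mm, 37 mm above the bench) from which a screw-set round rubber-faced anvil, 26 mm diameter, looks to -y. Where the anvil's face stands is not measured: between y = 34 and y = 46 mm, as the last user left it. It does not give.
- jar_spot (a point): centre of the ring engraved on the base plate between jaw and anvil (clamp x = 0, y = -15 mm), on the plate's upper face, 12 mm above the bench: here the jar is to be set down; 20 mm are free along y either way at the least, the V of the jaw centres it in x.
- jaw: the moving jaw: a black sprung V block (opening 120 degrees, 64 mm wide, top 57 mm above the bench) facing the anvil. Origin: root of the V at mid height; axes as the clamp's. It moves along the clamp's +y by 9 mm per radian of crank and slides the jar over the plate (1 to 2 N) until the jar meets the anvil; from there the squeeze grows by about 10 N per mm, or 90 N per radian of crank.
- crank (a joint): crank angle, rad, 0 at the start wherever the handle points then, growing clockwise seen from above, which closes the jaw; ends at about 6.3 to 7.9. It turns against a steady friction of 0.36 N m (8.6 N at the sleeve), which also keeps the jaw where it is left; each 10 N of squeeze on the jar adds 0.09 N m (2.1 N at the sleeve).
- crank_axis (a point): point on the crank's vertical axis, 147 mm above the bench, at sleeve_mid's height less 3.5 mm; the sleeve goes round it on a circle of 42 mm radius
- sleeve_mid (a point): middle of the upright black grip sleeve on the crank's end: cylinder 24 mm diameter, 55 mm high, from 123 to 178 mm above the bench; it spins freely on its pin, so the fingers need not turn with the crank. Below it is the steel crank arm (top 116 mm above the bench).
- reagent_bottle: bystander: amber bottle with black cap, 55 mm diameter, 109 mm high; origin at its underside
- sill_bottle: bystander: white bottle with green cap, 48 mm diameter, 96 mm high; origin at its underside
- tin: bystander: pale lidded tin, 58 mm diameter, 36 mm high; origin at its underside
Mind the look-alikes: they are no part of the job. There is more than one size of the sample_jar; the job needs the middle-sized.

How it is judged:
On the way, in this order (a step that is already met when the one before it is completed fails the run):
1. the jar stands upright on the clamp's plate between jaw and anvil, let go, with the crank not yet wound (x of sample_jar in the frame of clamp between -0.014 and 0.014 m and y of sample_jar in the frame of clamp between -0.05 and 0.022 m and height (world z) of sample_jar below 0.015 m and angle between sample_jar's own z axis and vertical below 0.06 rad and value of joint crank below 1 rad and contact force between the fingers and sample_jar below 0.1 N), for 0.2 s.
2. the sleeve is held and the crank has been wound by half a turn at least (value of joint crank above 3.2 rad and horizontal distance between the grasp point and sleeve_mid below 0.015 m), for 0.1 s.
At the end, for the whole second after the job is handed in: the jar stands upright (within 0.08 rad) on the clamp's plate, at rest, centred in the V within 6 mm and pressed against the anvil; the jaw squeezes it with 8 to 34 N by itself, handle and jar released (contact force between jaw and sample_jar between 8 and 34 N and y of sample_jar in the frame of clamp between 0.004 and 0.024 m and x of sample_jar in the frame of clamp between -0.006 and 0.006 m and height (world z) of sample_jar below 0.016 m and angle between sample_jar's own z axis and vertical below 0.08 rad and linear speed of sample_jar below 0.01 m/s); the robot touches nothing.
It fails at once if the jaw squeezes the jar with more than 38 N (cracked) (contact force between jaw and sample_jar above 38 N).
It fails at once if the crank turns (faster than 0.25 rad/s) while its sleeve is not held between the fingers (grasp point more than 16 mm from the sleeve's axis) (velocity of joint crank above 0.25 rad/s and horizontal distance between the grasp point and sleeve_mid above 0.016 m).
It fails at once if the jar is tipped by more than 0.5 rad (angle between sample_jar's own z axis and vertical above 0.5 rad).
It fails at once if the amber bottle, the white bottle or the tin is pushed more than 20 mm (distance of any of reagent_bottle, sill_bottle, tin from where it was at the start of the episode above 0.02 m).
It also fails if it takes over 72 s, if anything falls off the work surface, if the arm or the gripper's body presses on something with over 40 N, if the wrist force passes 120 N, or if a joint passes its speed limit or range.

### The arm

A 7-joint arm with a two-finger parallel gripper is mounted at the origin on a cart in front of the work surface, level with it; the furniture and walls round the work are solid. World frame = base frame: x ahead of the robot, y to its left, z up, the work surface at z = 0. Lengths are in m, angles in rad, forces in N, time in s.
With the tool pointing down it reaches from about 0.425 to 0.925 m from the base axis. Payload 6.8 kg.
Tool frame: the origin (TCP) lies on the centre line of the jaws, within the pads' length; the fingertips stand 25 mm ahead of it and the grasp point (between the pads) lies 6 mm ahead of it; z points along the fingers, y is the line along which they close (so a half turn about z gives the same grasp; the last joint's range is limited). The gripper opens to 85 mm and grips with 20 to 120 N. Pads are 22 mm wide; open, the fingers measure 114 mm over their backs; the gripper's body (76 mm by 85 mm) begins 54 mm behind the grasp point. The pads swing forward as they close: fully open they stand 13 mm farther back than shut.
Start: joints at [1.129, 0.477, 0.022, 1.555, -0.011, 1.109, -0.083], TCP at [0.221, -0.638, 0.256] pointing down, gripper open.
Joint ranges: [-2.96, 2.96], [-0.34, 2.1], [-1.41, 1.46], [0.24, 2.44], [-1.37, 4.51], [0.17, 1.92], [-2.96, 2.96]. Speed limits (rad/s): [2.39, 2.39, 3.14, 3.14, 3.14, 3.14, 3.14].

### API

Orientations are given as a rotation vector (axis times angle).
In Python, from bench import telemetry, grab_frame, job gives the robot as it stands.
- The arm moves only by the tool apply_moves, never from a script. Its argument "rows" is a list of rows, each a list of 2 entries, a list of its own where there are three numbers: the shift along the tool's x, y, z each as a share of 250 mm, from -1 to 1, then the turn, a rotation vector about the tool's x, y, z each as a share of pi rad, from -1 to 1. A call has 1 to 10 rows; each row is the pose to reach, as a shift and turn from the pose commanded when the call began, along the tool's axes at that moment, turning the shorter way round; what a row does not reach only later rows make up. A row lasts 1/8 s, in which the tool goes at most 62.5 mm and 10.7 degrees, less where a joint would pass 70% of its speed; a pose out of reach is approached as far as the arm can. A call with a number of a shift or a turn outside -1 to 1 is refused whole. A call with a gripper value outside its range is refused whole. "jaw" is the gripper's target within -1 to 1 (fully open at 1, half-way at 0, shut at -1), set as the call begins (left out, the last holds). The fingers move at their own pace and stop on an object; "newtons" is the grip in N (left out, the last holds). Time passes only in rows, so rows that repeat a pose let the fingers close. It gives the time, the measured TCP pose, the force, the opening and the grip force at its end, in the units of the state.
- telemetry.get_obs(): the state, without advancing time (a new reading comes with each control period).
- grab_frame(name): name is "side" or "top"; returns a dict with "frame" (400x640x3 uint8, red, green, blue), "vertical_fov" (degrees; the focal length in pixels is half the picture's height over the tangent of half this angle, whatever the lens; pixels are square), "cx", "cy" (the principal point, pixels), "k1" (the pictures are not rectified: a ray, as slopes to the right and down, at radius r is drawn at 1 + k1 r^2 times it, then the intrinsics apply), "origin" and "attitude" of the camera in the world. Camera axes: x right, y up, looking along -z (the intrinsics and any distortion apply to the point x, -y, -z); pixel columns grow to the right and rows downward; lengths in m; the calibration is good to about 2 mm. A picture is of the moment at which its call begins. There is no depth.
- job.hand_in(): hands the job in; it is judged then, once.
The state is a dict: "clock": time; "joints": joint angles; "qvel": joint speeds; "tau": joint torques, N m; "tcp_pos": TCP position; "orientation": TCP orientation; "contact_force": force on the tool from outside, world axes, zero at the start; "moment": the same for the moment, N m; "grip_width": finger opening in m; "gripper_force": force on a finger pad.
Only numpy, scipy, OpenCV 4.12 (cv2) and the standard library are available. Lean on these libraries where they do the work, as an engineer would, in place of code of your own. Each camera call takes 0.05 s, during which the arm holds its last target. There are 200 camera calls.

## Working session

There is one attempt and no reset: what is moved stays moved. The work goes in short steps, Python scripts to look and compute and a tool call to move; the robot and the scene stay as the last step left them, time stands still between calls to the robot, and variables do not carry over. Pictures are saved under pics/ and viewed, at most 10 in all, crops included, and the job is handed in when it is done.

Besides the shell and the picture viewer there is one more tool, called after "Call:" by a JSON object that holds its "fn" and its "kwargs". apply_moves: Moves the arm, as the interface text tells. Its arguments: {"type":"object","properties":{"rows":{"type":"array"},"jaw":{"type":"number"},"newtons":{"type":"number"}},"required":["rows"]}

```bash
ls; mkdir -p pics
python3 - <<'E'
from bench import telemetry, grab_frame
import cv2
print(telemetry.get_obs())
for n in("side","top"):
    d=grab_frame(n); cv2.imwrite(f"pics/{n}0.png",d.pop("frame")[:,:,::-1]); print(n,d)
E
```

```text
pics
{'clock': 0.0, 'joints': array([ 1.12886394,  0.47781038,  0.02233131,  1.55645126, -0.01149191,
        1.10930436, -0.08313143]), 'qvel': array([-0.00082454,  0.00187474, -0.0004828 , -0.00132773,  0.00023315,
        0.00081513, -0.0001648 ]), 'tau': array([-3.62901237e-04, -5.96467888e+01,  1.60788383e+00, -2.81202292e+01,
        1.24152331e-02,  9.30056238e-03, -5.33554658e-05]), 'tcp_pos': array([ 0.22098656, -0.63721992,  0.25531871]), 'orientation': array([-3.09616386e+00, -5.21655524e-01,  6.98306928e-04]), 'contact_force': array([0.60463489, 0.05936689, 1.11142358]), 'moment': array([-0.01414248,  0.05284621,  0.00776552]), 'gripper_force': 0.0, 'grip_width': 0.08504862437066295}
side {'vertical_fov': 51.595169418244566, 'cx': 323.04401784505404, 'cy': 201.90535399103808, 'k1': 0.036145799243413865, 'origin': array([0.13454629, 0.85770301, 0.96094752]), 'attitude': array([ 0.24137674, -1.1010928 , -2.51263325])}
top {'vertical_fov': 55.41773787736662, 'cx': 318.92115372673516, 'cy': 201.98823534542697, 'k1': 0.0022220453632373345, 'origin': array([0.46529117, 0.01441614, 1.27834704]), 'attitude': array([ 0.04568017, -0.01043593, -1.60057406])}
```

View pics/top0.png

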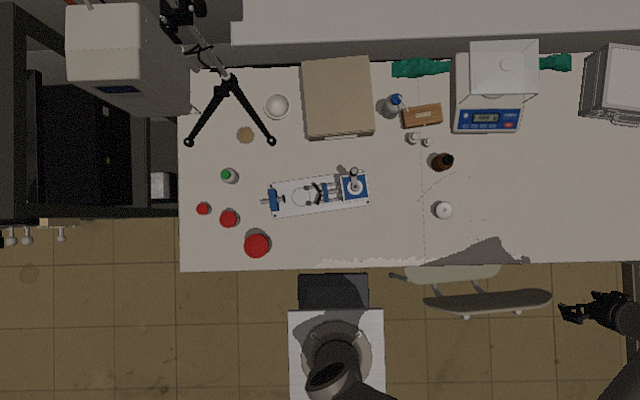

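View pics/side0.png

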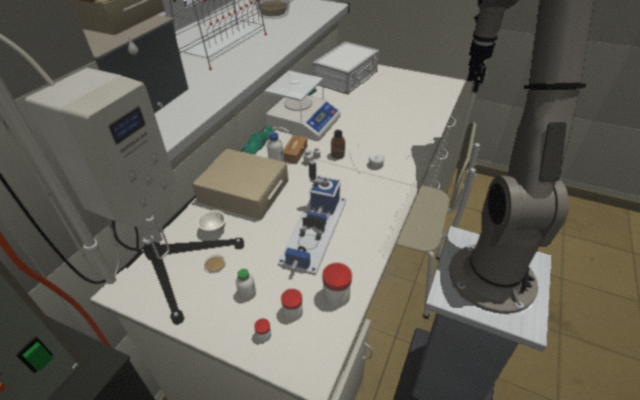

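The top view shows three red-capped jars at (203,209), (229,218) and (257,245), and the middle one is the one to pick up. The clamp runs from its post at (273,200) to its gear case at (354,186), with the sleeve near (354,173). Next I'll measure these.

```bash
cat > h.py <<'E'
import numpy as np, cv2
from scipy.spatial.transform import Rotation as R
from bench import telemetry, grab_frame
def K(d):
    f=200/np.tan(np.radians(d["vertical_fov"])/2)
    return np.array([[f,0,d["cx"]],[0,f,d["cy"]],[0,0,1.]]),np.array([d["k1"],0,0,0,0.])
def rays(d,uv):
    p=cv2.undistortPoints(np.array(uv,float).reshape(-1,1,2),*K(d))[:,0]
    return R.from_rotvec(d["attitude"]).apply(np.c_[p[:,0],-p[:,1],-np.ones(len(p))])
def onplane(d,uv,z):
    r=rays(d,uv); return d["origin"]+r*((z-d["origin"][2])/r[:,2])[:,None]
def proj(d,P):
    c=R.from_rotvec(d["attitude"]).inv().apply(np.atleast_2d(P)-d["origin"])
    return cv2.projectPoints(c*[1,-1,-1],np.zeros(3),np.zeros(3),*K(d))[0][:,0]
def blobs(m,amin=30):
    n,l,s,c=cv2.connectedComponentsWithStats(m.astype(np.uint8))
    return [(c[i],s[i],l==i) for i in range(1,n) if s[i,4]>=amin]
E
python3 - <<'E'
from h import *
for n in("top","side"):
    d=grab_frame(n); im=d["frame"]; hsv=cv2.cvtColor(im,cv2.COLOR_RGB2HSV)
    red=((hsv[...,0]<8)|(hsv[...,0]>172))&(hsv[...,1]>150)&(hsv[...,2]>70)
    for c,s,_ in blobs(red): print(n,"red",c.round(1),s,onplane(d,[c],.072 if n=="top" else .064)[0].round(4))
    blue=(hsv[...,0]>100)&(hsv[...,0]<125)&(hsv[...,1]>120)
    for c,s,m in blobs(blue,40): print(n,"blue",c.round(1),s,cv2.minAreaRect(np.argwhere(m)[:,::-1].astype(np.float32)))
    x0,y0,w,h=(250,150,130,80) if n=="top" else (270,145,90,140)
    cv2.imwrite(f"pics/{n}c.png",cv2.resize(im[y0:y0+h,x0:x0+w,::-1],None,fx=6 if n=="top" else 4,fy=6 if n=="top" else 4,interpolation=cv2.INTER_CUBIC))
E
```

```text
top red [201.9 208.4] [196 203  12  11 101] [0.4995 0.4145 0.072 ]
top red [227.7 218.8] [220 211  17  17 213] [0.4638 0.3327 0.072 ]
top red [255.9 245.5] [244 234  25  24 466] [0.3768 0.2444 0.072 ]
top blue [118.6  89.1] [103  86  34   7 103] ((119.478515625, 89.04865264892578), (5.469992160797119, 32.91508483886719), 87.27368927001953)
top blue [395.3  99.3] [391  94  10  11  69] ((395.35003662109375, 99.05000305175781), (10.435516357421875, 8.22192096710205), 71.56504821777344)
top blue [488.7 118.1] [458 109  62  20 744] ((488.5, 118.5), (19.0, 61.0), 90.0)
top blue [354.7 187.6] [343 175  24  24 245] ((354.5400085449219, 186.78001403808594), (21.77889060974121, 21.77889060974121), 81.8698959350586)
top blue [325.2 192.1] [322 183   7  19  64] ((325.1141052246094, 191.9798583984375), (18.42124366760254, 3.3598499298095703), 79.99201965332031)
top blue [272.8 199.9] [268 190  11  21 159] ((272.9800109863281, 199.86000061035156), (20.647518157958984, 7.9195966720581055), 81.8698959350586)
side red [ 29.7 268.4] [  0 233  73  69 338] [1.1496 0.5349 0.064 ]
side red [336.9 275. ] [324 264  27  23 499] [0.3853 0.2198 0.064 ]
side red [291.3 298. ] [282 290  19  17 256] [0.4632 0.3342 0.064 ]
side red [ 83.7 313.2] [ 78 306  13  14  48] [0.9082 0.5793 0.064 ]
side red [ 96.6 329.9] [ 89 321  17  22  58] [0.8442 0.6005 0.064 ]
side red [261.8 325.7] [256 320  13  13 134] [0.4916 0.4329 0.064 ]
side blue [321.3 116.9] [308 103  25  28 195] ((321.52264404296875, 116.47512817382812), (13.386187553405762, 26.90690803527832), 42.273685455322266)
side blue [297.6 253.4] [287 250  21   8  80] ((297.23529052734375, 253.05886840820312), (20.372989654541016, 4.365641117095947), 14.03624439239502)
```

View pics/topc.png

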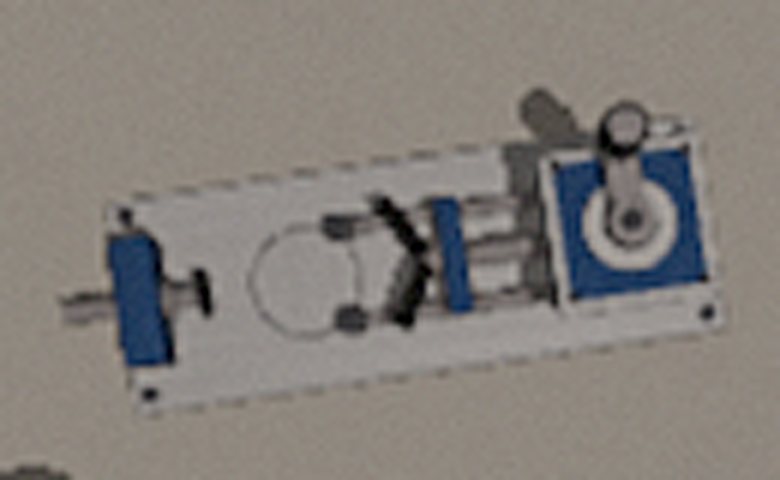

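View pics/sidec.png

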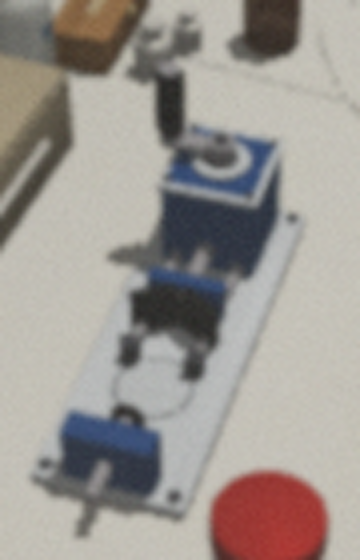

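The crops show these points (top crop is x6 from (250,150)):
- **Engraved ring:** centre at crop (304,281).
- **Sleeve top:** crop (627,130).
- **Gear case top corners:** (553,163), (690,147), (708,278) and (572,300).
- **Plate corners:** about (105,205), (690,125), (725,325) and (140,410).

In the side crop (x4 from (270,145)), the ring centre is at (153,387) and the sleeve runs from (172,72) to (172,135).

Run:
```python
from h import *
t=grab_frame("top"); s=grab_frame("side")
T=lambda L:np.array(L,float)/6+[250-.4,150-.4]
S=lambda L:np.array(L,float)/4+[270-.4,145-.4]
ring=onplane(t,T([(304,281)]),.012); print("ring",ring,onplane(s,S([(153,387)]),.012))
pc=onplane(t,T([(105,205),(690,125),(725,325),(140,410)]),.012)
print("plate",pc.round(4),np.linalg.norm(np.diff(pc[[0,1,2,3,0]],axis=0),axis=1),pc.mean(0))
gc=onplane(t,T([(553,163),(690,147),(708,278),(572,300)]),.098)
print("gear",gc.round(4),gc.mean(0),np.linalg.norm(np.diff(gc[[0,1,2,3,0]],axis=0),axis=1))
print("axis",onplane(t,T([(632,220)]),.125))
print("sleevetop",onplane(t,T([(627,128)]),.178),onplane(s,S([(170,76)]),.178),"bottom side",onplane(s,S([(172,135)]),.123))
```

```text
ring [[0.53120683 0.10367855 0.012     ]] [[0.5309172  0.10172779 0.012     ]]
plate [[ 0.577   0.2135  0.012 ]
 [ 0.6112 -0.1131  0.012 ]
 [ 0.4997 -0.1286  0.012 ]
 [ 0.4623  0.1969  0.012 ]] [0.32839329 0.11261221 0.32762332 0.11591234] [0.5375589  0.04216031 0.012     ]
gear [[ 0.5839 -0.0331  0.098 ]
 [ 0.5899 -0.104   0.098 ]
 [ 0.5219 -0.111   0.098 ]
 [ 0.5126 -0.0406  0.098 ]] [ 0.55207206 -0.07218974  0.098     ] [0.0712253  0.06840339 0.07098978 0.0716267 ]
axis [[ 0.55104248 -0.07089493  0.125     ]]
sleevetop [[ 0.5916232  -0.06603286  0.178     ]] [[ 0.59070826 -0.06210944  0.178     ]] bottom side [[ 0.5881327  -0.05773693  0.123     ]]
```

```bash
cat >> h.py <<'E'
YAW=0.11  # clamp yaw
def Rt(yaw=YAW): # tool y along clamp x, tool x along clamp y, z down
    c,s=np.cos(yaw),np.sin(yaw); return R.from_matrix(np.array([[-s,c,0],[c,s,0],[0,0,-1.]]))
def go(tgt,frm=None,yaw=YAW):
    o=telemetry.get_obs(); p=o["tcp_pos"]; r=R.from_rotvec(o["orientation"])
    sh=r.inv().apply(np.atleast_2d(tgt)-p)/.25; tu=(r.inv()*Rt(yaw)).as_rotvec()/np.pi
    print("t",o["clock"],"p",p.round(4),"F",o["contact_force"].round(1),"w",round(o["grip_width"],4),"\nshift",sh.round(4).tolist(),"turn",tu.round(4))
E
python3 -c "
from h import *
go([(.40,-.40,.26)])"
```

```text
t 0.3 p [ 0.2211 -0.6376  0.256 ] F [ 0.6  0.6 -0.2] w 0.0853 
shift [[0.9874, -0.6634, -0.0157]] turn [-2.000e-04 -1.000e-04 -4.288e-01]
```

Call:
{"fn": "apply_moves", "kwargs": {"rows": [[[0.987, -0.663, -0.016], [0, 0, -0.429]], [[0.987, -0.663, -0.016], [0, 0, -0.429]], [[0.987, -0.663, -0.016], [0, 0, -0.429]], [[0.987, -0.663, -0.016], [0, 0, -0.429]], [[0.987, -0.663, -0.016], [0, 0, -0.429]], [[0.987, -0.663, -0.016], [0, 0, -0.429]], [[0.987, -0.663, -0.016], [0, 0, -0.429]], [[0.987, -0.663, -0.016], [0, 0, -0.429]], [[0.987, -0.663, -0.016], [0, 0, -0.429]]], "jaw": 1, "newtons": 30}}

```text
clock: 1.42
tcp_pos: [0.3998, -0.4005, 0.2603]
orientation: [-2.099, -2.337, -0.0]
contact_force: [-0.9, -0.4, -0.1]
grip_width: 0.0854
gripper_force: 0.0
```

Call:
{"fn": "apply_moves", "kwargs": {"rows": [[[1, 0.6, 0], [0, 0, 0]], [[1, 0.6, 0], [0, 0, 0]], [[1, 0.6, 0], [0, 0, 0]], [[1, 0.6, 0], [0, 0, 0]], [[1, 0.6, 0], [0, 0, 0]]]}}

```text
clock: 2.05
tcp_pos: [0.5225, -0.1321, 0.2607]
orientation: [2.095, 2.341, 0.002]
contact_force: [1.3, -1.3, -0.0]
grip_width: 0.0853
gripper_force: 0.0
```

Call:
{"fn": "apply_moves", "kwargs": {"rows": [[[1, 0, 0], [0, 0, 0]], [[1, 0, 0], [0, 0, 0]], [[1, 0, 0], [0, 0, 0]], [[1, 0, 0], [0, 0, 0]]]}}

```text
clock: 2.55
tcp_pos: [0.4935, 0.1148, 0.2606]
orientation: [2.099, 2.337, 0.001]
contact_force: [0.7, -0.0, -1.0]
grip_width: 0.0853
gripper_force: 0.0
```

```bash
python3 -c "
from h import *
go([(.4635,.3335,.20),(.4635,.3335,.058)])"
```

```text
t 2.55 p [0.4935 0.1148 0.2606] F [ 0.7 -0.  -1. ] w 0.0853 
shift [[0.8825, -0.0262, 0.242], [0.8826, -0.0267, 0.81]] turn [ 0.0002  0.0001 -0.0009]
```

Call:
{"fn": "apply_moves", "kwargs": {"rows": [[[0.883, -0.026, 0.1], [0, 0, 0]], [[0.883, -0.026, 0.1], [0, 0, 0]], [[0.883, -0.026, 0.1], [0, 0, 0]], [[0.883, -0.026, 0.1], [0, 0, 0]], [[0.883, -0.026, 0.2], [0, 0, 0]], [[0.883, -0.026, 0.4], [0, 0, 0]], [[0.883, -0.026, 0.6], [0, 0, 0]], [[0.883, -0.026, 0.75], [0, 0, 0]], [[0.883, -0.026, 0.81], [0, 0, 0]], [[0.883, -0.026, 0.81], [0, 0, 0]]]}}

```text
clock: 3.8
tcp_pos: [0.4629, 0.3318, 0.0575]
orientation: [-2.096, -2.34, 0.002]
contact_force: [0.2, 1.0, 1.0]
grip_width: 0.0853
gripper_force: 0.0
```

Call:
{"fn": "apply_moves", "kwargs": {"rows": [[[0, 0, 0], [0, 0, 0]], [[0, 0, 0], [0, 0, 0]], [[0, 0, 0], [0, 0, 0]], [[0, 0, 0], [0, 0, 0]], [[0, 0, 0], [0, 0, 0]], [[0, 0, 0], [0, 0, 0]]], "jaw": -1, "newtons": 30}}

```text
clock: 4.55
tcp_pos: [0.4638, 0.3327, 0.0595]
orientation: [2.095, 2.34, 0.004]
contact_force: [-0.7, -0.4, 6.6]
grip_width: 0.0544
gripper_force: 30.8
```

Call:
{"fn": "apply_moves", "kwargs": {"rows": [[[0, 0, -0.15], [0, 0, 0]], [[0, 0, -0.35], [0, 0, 0]], [[0, 0, -0.58], [0, 0, 0]], [[0, 0, -0.58], [0, 0, 0]], [[0, 0, -0.58], [0, 0, 0]]]}}

```text
clock: 5.18
tcp_pos: [0.4628, 0.3312, 0.2027]
orientation: [2.095, 2.34, -0.0]
contact_force: [0.8, 0.2, -1.4]
grip_width: 0.0545
gripper_force: 32.8
```

```bash
python3 -c "
from h import *
go([(.531,.1027,.20),(.531,.1027,.071)])
d=grab_frame('side');cv2.imwrite('pics/lift.png',d['frame'][150:400,200:500,::-1])"
```

```text
t 5.175 p [0.4628 0.3312 0.2027] F [ 0.8  0.2 -1.4] w 0.0545 
shift [[-0.9385, 0.1704, 0.0114], [-0.9382, 0.1703, 0.5274]] turn [0.0001 0.0002 0.0001]
```

View pics/lift.png

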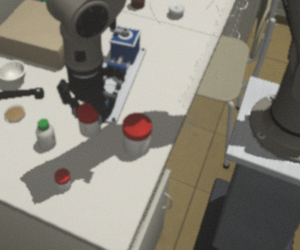

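The jar is held upright, with its cap at (88,112) in the crop. Next I'll carry it to the ring.

Call:
{"fn": "apply_moves", "kwargs": {"rows": [[[-0.25, 0.05, 0], [0, 0, 0]], [[-0.48, 0.09, 0], [0, 0, 0]], [[-0.71, 0.13, 0], [0, 0, 0]], [[-0.938, 0.17, 0], [0, 0, 0]], [[-0.938, 0.17, 0.1], [0, 0, 0]], [[-0.938, 0.17, 0.25], [0, 0, 0]], [[-0.938, 0.17, 0.38], [0, 0, 0]], [[-0.938, 0.17, 0.45], [0, 0, 0]], [[-0.938, 0.17, 0.49], [0, 0, 0]], [[-0.938, 0.17, 0.49], [0, 0, 0]]]}}

```text
clock: 6.48
tcp_pos: [0.531, 0.1036, 0.08]
orientation: [-2.095, -2.341, 0.001]
contact_force: [-0.4, 0.0, -0.5]
grip_width: 0.0542
gripper_force: 32.7
```

```bash
python3 -c "
from h import *
go([(.531,.1027,.071)])
d=grab_frame('side');cv2.imwrite('pics/place.png',cv2.resize(d['frame'][160:290,250:400,::-1],None,fx=4,fy=4,interpolation=2))"
```

```text
t 6.475 p [0.531  0.1036 0.08  ] F [-0.4  0.  -0.5] w 0.0542 
shift [[-0.0036, -0.0004, 0.036]] turn [-0.0002  0.      0.0003]
```

View pics/place.png

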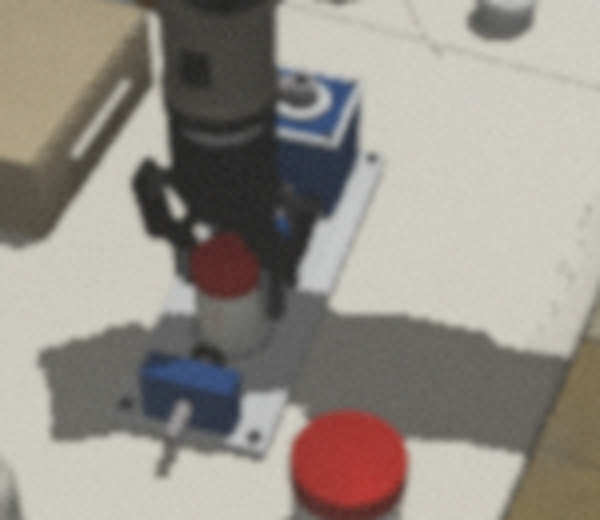

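The jar hangs over the ring at (230,300) in the crop, in line with the anvil. I'll lower it gently.

Call:
{"fn": "apply_moves", "kwargs": {"rows": [[[-0.004, 0, 0.012], [0, 0, 0]], [[-0.004, 0, 0.024], [0, 0, 0]], [[-0.004, 0, 0.03], [0, 0, 0]], [[-0.004, 0, 0.03], [0, 0, 0]]]}}

```text
clock: 7.02
tcp_pos: [0.5312, 0.1025, 0.0728]
orientation: [2.095, 2.341, -0.0]
contact_force: [0.1, -0.3, -1.9]
grip_width: 0.0539
gripper_force: 32.7
```

Call:
{"fn": "apply_moves", "kwargs": {"rows": [[[0, 0, 0.004], [0, 0, 0]], [[0, 0, 0.008], [0, 0, 0]], [[0, 0, 0.008], [0, 0, 0]]]}}

```text
clock: 7.4
tcp_pos: [0.5313, 0.1027, 0.0715]
orientation: [2.095, 2.341, -0.0]
contact_force: [-2.1, -1.3, 6.8]
grip_width: 0.0543
gripper_force: 33.2
```

Call:
{"fn": "apply_moves", "kwargs": {"rows": [[[0, 0, 0], [0, 0, 0]], [[0, 0, 0], [0, 0, 0]], [[0, 0, 0], [0, 0, 0]], [[0, 0, 0], [0, 0, 0]], [[0, 0, 0], [0, 0, 0]]], "jaw": 0.9}}

```text
clock: 8.02
tcp_pos: [0.5312, 0.1025, 0.0708]
orientation: [-2.095, -2.341, 0.0]
contact_force: [0.2, 0.6, -0.1]
grip_width: 0.081
gripper_force: 0.0
```

Call:
{"fn": "apply_moves", "kwargs": {"rows": [[[0, 0, -0.1], [0, 0, 0]], [[0, 0, -0.3], [0, 0, 0]], [[0, 0, -0.55], [0, 0, 0]], [[0, 0, -0.8], [0, 0, 0]], [[0, 0, -0.8], [0, 0, 0]]]}}

```text
clock: 8.65
tcp_pos: [0.5339, 0.1038, 0.2761]
orientation: [2.091, 2.336, 0.012]
contact_force: [0.2, -0.0, 0.1]
grip_width: 0.0812
gripper_force: 0.0
```

Run:
```python
from h import *
go([(.591,-.0645,.276),(.591,-.0645,.1565)])
for n in("top","side"):
    d=grab_frame(n); im=d["frame"]; hsv=cv2.cvtColor(im,cv2.COLOR_RGB2HSV)
    red=((hsv[...,0]<8)|(hsv[...,0]>172))&(hsv[...,1]>150)&(hsv[...,2]>50)
    for c,s,_ in blobs(red): print(n,"red",c.round(1),s,onplane(d,[c],.084 if n=="top" else .076)[0].round(4))
```

```text
t 8.65 p [0.5339 0.1038 0.2761] F [ 0.2 -0.   0.1] w 0.0812 
shift [[-0.6943, 0.1529, 0.0016], [-0.6945, 0.1481, 0.4795]] turn [ 0.0032 -0.0001  0.0002]
top red [201.9 208.4] [196 203  12  11 101] [0.4992 0.4106 0.084 ]
top red [256.  245.5] [244 234  25  24 467] [0.3777 0.2419 0.084 ]
side red [307.6 224.3] [300 220  17   9 112] [0.5346 0.0921 0.076 ]
side red [ 19.7 261. ] [  0 235  48  50 233] [1.1821 0.5322 0.076 ]
side red [336.9 274.8] [324 263  27  24 524] [0.3822 0.2278 0.076 ]
side red [ 78.9 310.9] [ 47 282  60  60 230] [0.9136 0.5828 0.076 ]
side red [261.9 325.6] [256 320  13  12 132] [0.4867 0.4383 0.076 ]
```

Call:
{"fn": "apply_moves", "kwargs": {"rows": [[[-0.69, 0.162, 0], [0, 0, 0]], [[-0.69, 0.162, 0], [0, 0, 0]], [[-0.69, 0.162, 0.1], [0, 0, 0]], [[-0.69, 0.162, 0.2], [0, 0, 0]], [[-0.69, 0.162, 0.2], [0, 0, 0]]], "jaw": 0.2}}

```text
clock: 9.38
tcp_pos: [0.5881, -0.0649, 0.2169]
orientation: [-2.091, -2.336, 0.007]
contact_force: [0.7, 1.4, -1.0]
grip_width: 0.0513
gripper_force: 0.0
```

Run:
```python
from h import *
go([(.591,-.0645,.1565)])
for n in("top","side"):
    d=grab_frame(n); im=d["frame"]; hsv=cv2.cvtColor(im,cv2.COLOR_RGB2HSV)
    red=((hsv[...,0]<8)|(hsv[...,0]>172))&(hsv[...,1]>150)&(hsv[...,2]>50)
    for c,s,_ in blobs(red): print(n,"red",c.round(1),s,onplane(d,[c],.084 if n=="top" else .076)[0].round(4))
    if n=="side":cv2.imwrite('pics/slv.png',cv2.resize(im[110:250,250:400,::-1],None,fx=4,fy=4,interpolation=2))
```

```text
t 9.375 p [ 0.5881 -0.0649  0.2169] F [ 0.7  1.4 -1. ] w 0.0513 
shift [[-0.0002, 0.0135, 0.2414]] turn [-0.0024 -0.0006  0.0001]
top red [298.4 195.6] [290 188  17  16 215] [0.5303 0.1043 0.084 ]
top red [202.  208.5] [197 203  11  11 100] [0.4989 0.4102 0.084 ]
top red [256.1 245.4] [244 234  25  24 472] [0.3779 0.2417 0.084 ]
side red [307.3 226.6] [299 220  18  14 192] [0.5313 0.101  0.076 ]
side red [ 21.  262.1] [  0 234  51  53 268] [1.1755 0.5336 0.076 ]
side red [337. 275.] [324 264  27  23 497] [0.3818 0.2283 0.076 ]
side red [ 57.7 290.5] [ 51 284  14  13  49] [1.01   0.5607 0.076 ]
side red [ 73.5 303.2] [ 65 295  19  19  63] [0.9433 0.5721 0.076 ]
side red [ 95.  327.7] [ 84 313  23  31  98] [0.8426 0.6011 0.076 ]
side red [261.9 325.7] [256 320  13  12 132] [0.4867 0.4384 0.076 ]
```

View pics/slv.png

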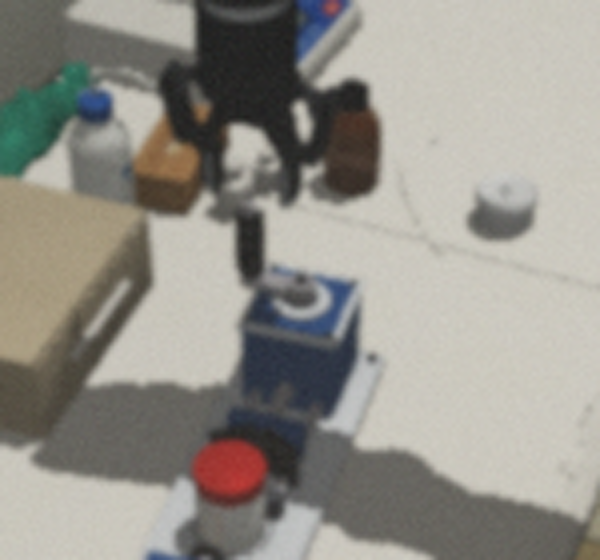

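The jar stands on its ring at about (0.5305, 0.1025). The fingers are centred above the sleeve, at crop (247,212). I'll go down and grip.

Call:
{"fn": "apply_moves", "kwargs": {"rows": [[[0, 0.004, 0.08], [0, 0, 0]], [[0, 0.004, 0.16], [0, 0, 0]], [[0, 0.004, 0.23], [0, 0, 0]], [[0, 0.004, 0.23], [0, 0, 0]], [[0, 0.004, 0.23], [0, 0, 0]]]}}

```text
clock: 10.1
tcp_pos: [0.5918, -0.0642, 0.1635]
orientation: [2.095, 2.341, 0.001]
contact_force: [1.1, -0.7, -0.4]
grip_width: 0.0513
gripper_force: 0.0
```

Call:
{"fn": "apply_moves", "kwargs": {"rows": [[[0, 0, 0], [0, 0, 0]], [[0, 0, 0], [0, 0, 0]], [[0, 0, 0], [0, 0, 0]], [[0, 0, 0], [0, 0, 0]], [[0, 0, 0], [0, 0, 0]], [[0, 0, 0], [0, 0, 0]]], "jaw": -1, "newtons": 50}}

```text
clock: 10.85
tcp_pos: [0.592, -0.0644, 0.1641]
orientation: [2.094, 2.34, 0.001]
contact_force: [-0.4, 1.0, 6.4]
grip_width: 0.0228
gripper_force: 48.8
```

```bash
cat >> h.py <<'E'
def arc(phi0,dphi,n,r=.042):
    p=phi0-dphi*np.arange(1,n+1)/n
    print([[[round(a,3),round(b,3),0],[0,0,0]] for a,b in zip((np.sin(p)-np.sin(phi0))*r/.25,(np.cos(p)-np.cos(phi0))*r/.25)])
E
python3 -c "
from h import *
arc(.07,1.0,8)"
```

```text
[[[np.float64(-0.021), np.float64(0.0), 0], [0, 0, 0]], [[np.float64(-0.042), np.float64(-0.002), 0], [0, 0, 0]], [[np.float64(-0.062), np.float64(-0.007), 0], [0, 0, 0]], [[np.float64(-0.082), np.float64(-0.015), 0], [0, 0, 0]], [[np.float64(-0.1), np.float64(-0.025), 0], [0, 0, 0]], [[np.float64(-0.117), np.float64(-0.037), 0], [0, 0, 0]], [[np.float64(-0.133), np.float64(-0.051), 0], [0, 0, 0]], [[np.float64(-0.146), np.float64(-0.067), 0], [0, 0, 0]]]
```

Call:
{"fn": "apply_moves", "kwargs": {"rows": [[[-0.021, 0, 0], [0, 0, 0]], [[-0.042, -0.002, 0], [0, 0, 0]], [[-0.062, -0.007, 0], [0, 0, 0]], [[-0.082, -0.015, 0], [0, 0, 0]], [[-0.1, -0.025, 0], [0, 0, 0]], [[-0.117, -0.037, 0], [0, 0, 0]], [[-0.133, -0.051, 0], [0, 0, 0]], [[-0.146, -0.067, 0], [0, 0, 0]]]}}

```text
clock: 11.85
tcp_pos: [0.5812, -0.099, 0.1642]
orientation: [2.091, 2.343, 0.01]
contact_force: [5.2, 6.3, 0.2]
grip_width: 0.0232
gripper_force: 48.9
```

```bash
cat >> h.py <<'E'
AX=np.array([.5515,-.0715])
def st(ax=AX):
    o=telemetry.get_obs(); r=o["tcp_pos"][:2]-ax; u=np.array([-np.sin(YAW),np.cos(YAW)]); v=np.array([np.cos(YAW),np.sin(YAW)])
    a=np.array([r@u,r@v]); phi=np.arctan2(*a); f=o["contact_force"][:2]; rad=r/np.linalg.norm(r); tan=np.array([rad[1],-rad[0]])
    print("t",o["clock"],"pos",o["tcp_pos"].round(4),"phi",phi.round(3),"rad mm",(1e3*np.linalg.norm(r)).round(1),"F rad",(f@rad).round(1),"F tan(cw)",(f@tan).round(1),"w",o["grip_width"]); return phi
E
python3 -c "
from h import *
p=st(); arc(p,1.5,10)
st()"|sed 's/np.float64(\([^)]*\))/\1/g'
```

```text
t 11.85 pos [ 0.5812 -0.099   0.1642] phi -0.856 rad mm 40.4 F rad -0.5 F tan(cw) -8.2 w 0.02318696955984304
[[[-0.015, -0.02, 0], [0, 0, 0]], [[-0.027, -0.042, 0], [0, 0, 0]], [[-0.035, -0.066, 0], [0, 0, 0]], [[-0.04, -0.091, 0], [0, 0, 0]], [[-0.041, -0.116, 0], [0, 0, 0]], [[-0.038, -0.141, 0], [0, 0, 0]], [[-0.032, -0.165, 0], [0, 0, 0]], [[-0.022, -0.188, 0], [0, 0, 0]], [[-0.008, -0.21, 0], [0, 0, 0]], [[0.008, -0.229, 0], [0, 0, 0]]]
t 11.85 pos [ 0.5812 -0.099   0.1642] phi -0.856 rad mm 40.4 F rad -0.5 F tan(cw) -8.2 w 0.02318696955984304
```

```bash
python3 -c "
from h import *
for p in (-.93,-2.43): arc(p,1.5,10)"|sed 's/np.float64(\([^)]*\))/\1/g'
```

```text
[[[-0.013, -0.021, 0], [0, 0, 0]], [[-0.024, -0.044, 0], [0, 0, 0]], [[-0.03, -0.069, 0], [0, 0, 0]], [[-0.033, -0.094, 0], [0, 0, 0]], [[-0.032, -0.119, 0], [0, 0, 0]], [[-0.028, -0.143, 0], [0, 0, 0]], [[-0.019, -0.167, 0], [0, 0, 0]], [[-0.008, -0.19, 0], [0, 0, 0]], [[0.007, -0.21, 0], [0, 0, 0]], [[0.025, -0.228, 0], [0, 0, 0]]]
[[[0.02, -0.015, 0], [0, 0, 0]], [[0.042, -0.027, 0], [0, 0, 0]], [[0.066, -0.035, 0], [0, 0, 0]], [[0.091, -0.04, 0], [0, 0, 0]], [[0.116, -0.041, 0], [0, 0, 0]], [[0.141, -0.038, 0], [0, 0, 0]], [[0.165, -0.031, 0], [0, 0, 0]], [[0.189, -0.021, 0], [0, 0, 0]], [[0.21, -0.008, 0], [0, 0, 0]], [[0.229, 0.009, 0], [0, 0, 0]]]
```

Call:
{"fn": "apply_moves", "kwargs": {"rows": [[[-0.013, -0.021, 0], [0, 0, 0]], [[-0.024, -0.044, 0], [0, 0, 0]], [[-0.03, -0.069, 0], [0, 0, 0]], [[-0.033, -0.094, 0], [0, 0, 0]], [[-0.032, -0.119, 0], [0, 0, 0]], [[-0.028, -0.143, 0], [0, 0, 0]], [[-0.019, -0.167, 0], [0, 0, 0]], [[-0.008, -0.19, 0], [0, 0, 0]], [[0.007, -0.21, 0], [0, 0, 0]], [[0.025, -0.228, 0], [0, 0, 0]]]}}

```text
clock: 13.1
tcp_pos: [0.5245, -0.1035, 0.1642]
orientation: [2.092, 2.336, 0.006]
contact_force: [7.6, -4.7, -2.7]
grip_width: 0.0226
gripper_force: 49.1
```

```bash
python3 -c "
from h import *
p=st()"
```

```text
t 13.1 pos [ 0.5245 -0.1035  0.1642] phi -2.381 rad mm 41.9 F rad -1.3 F tan(cw) -8.8 w 0.022577569180358345
```

Call:
{"fn": "apply_moves", "kwargs": {"rows": [[[0.02, -0.015, 0], [0, 0, 0]], [[0.042, -0.027, 0], [0, 0, 0]], [[0.066, -0.035, 0], [0, 0, 0]], [[0.091, -0.04, 0], [0, 0, 0]], [[0.116, -0.041, 0], [0, 0, 0]], [[0.141, -0.038, 0], [0, 0, 0]], [[0.165, -0.031, 0], [0, 0, 0]], [[0.189, -0.021, 0], [0, 0, 0]], [[0.21, -0.008, 0], [0, 0, 0]], [[0.229, 0.009, 0], [0, 0, 0]]]}}

```text
clock: 14.35
tcp_pos: [0.5155, -0.0473, 0.1639]
orientation: [-2.097, -2.338, 0.009]
contact_force: [-10.8, -3.6, 16.3]
grip_width: 0.0227
gripper_force: 50.9
```

```bash
python3 -c "
from h import *
st()
for p,d,n in ((-3.93,1.5,10),(-5.43,.6,6)): arc(p,d,n)
d=grab_frame('top');im=d['frame'];hsv=cv2.cvtColor(im,cv2.COLOR_RGB2HSV)
red=((hsv[...,0]<8)|(hsv[...,0]>172))&(hsv[...,1]>150)&(hsv[...,2]>50)
for c,s,_ in blobs(red): print(c,onplane(d,[c],.084))
"|sed 's/np.float64(\([^)]*\))/\1/g'
```

```text
t 14.35 pos [ 0.5155 -0.0473  0.1639] phi 2.44 rad mm 43.4 F rad 7.0 F tan(cw) -9.0 w 0.02272267829884864
[[[0.016, 0.019, 0], [0, 0, 0]], [[0.03, 0.041, 0], [0, 0, 0]], [[0.04, 0.064, 0], [0, 0, 0]], [[0.046, 0.088, 0], [0, 0, 0]], [[0.049, 0.113, 0], [0, 0, 0]], [[0.048, 0.138, 0], [0, 0, 0]], [[0.043, 0.163, 0], [0, 0, 0]], [[0.034, 0.187, 0], [0, 0, 0]], [[0.023, 0.209, 0], [0, 0, 0]], [[0.007, 0.229, 0], [0, 0, 0]]]
[[[-0.012, 0.012, 0], [0, 0, 0]], [[-0.024, 0.023, 0], [0, 0, 0]], [[-0.038, 0.032, 0], [0, 0, 0]], [[-0.053, 0.041, 0], [0, 0, 0]], [[-0.068, 0.047, 0], [0, 0, 0]], [[-0.084, 0.052, 0], [0, 0, 0]]]
[298.69683258 195.57466063] [[0.53031361 0.10346931 0.084     ]]
[201.87878788 208.42424242] [[0.49912487 0.41072598 0.084     ]]
[255.9508547  245.43162393] [[0.37786278 0.24209009 0.084     ]]
```

Call:
{"fn": "apply_moves", "kwargs": {"rows": [[[0.018, 0.017, -0.002], [0, 0, 0]], [[0.033, 0.037, -0.004], [0, 0, 0]], [[0.044, 0.059, -0.005], [0, 0, 0]], [[0.05, 0.083, -0.005], [0, 0, 0]], [[0.053, 0.108, -0.005], [0, 0, 0]], [[0.052, 0.133, -0.005], [0, 0, 0]], [[0.047, 0.158, -0.005], [0, 0, 0]], [[0.038, 0.182, -0.005], [0, 0, 0]], [[0.027, 0.204, -0.005], [0, 0, 0]], [[0.011, 0.224, -0.005], [0, 0, 0]]]}}

```text
clock: 15.65
tcp_pos: [0.5708, -0.0336, 0.1641]
orientation: [-2.089, -2.34, 0.002]
contact_force: [-6.5, 7.1, 5.0]
grip_width: 0.0232
gripper_force: 50.0
```

```bash
cat > jar.py <<'E'
from h import *
st()
d=grab_frame('top');im=d['frame'];hsv=cv2.cvtColor(im,cv2.COLOR_RGB2HSV)
red=((hsv[...,0]<8)|(hsv[...,0]>172))&(hsv[...,1]>150)&(hsv[...,2]>50)
for c,s,_ in blobs(red)[:1]: print(c,onplane(d,[c],.084))
E
python3 jar.py
```

```text
t 15.65 pos [ 0.5708 -0.0336  0.1641] phi 0.99 rad mm 42.5 F rad 3.4 F tan(cw) -9.0 w 0.023196541089461394
[294.91703057 196.04803493] [[0.52919031 0.11541154 0.084     ]]
```

```bash
python3 -c "
from h import *
for p,d,n in ((-5.43,.8,6),(-6.23,.3,3),(-6.53,.3,3),(-6.83,.3,3),(-7.13,.3,3),(-7.43,.3,3)): arc(p,d,n)
"|sed 's/np.float64(\([^)]*\))/\1/g'
```

```text
[[[-0.016, 0.016, 0], [0, 0, 0]], [[-0.034, 0.029, 0], [0, 0, 0]], [[-0.053, 0.041, 0], [0, 0, 0]], [[-0.074, 0.049, 0], [0, 0, 0]], [[-0.095, 0.055, 0], [0, 0, 0]], [[-0.118, 0.057, 0], [0, 0, 0]]]
[[[-0.017, 0.0, 0], [0, 0, 0]], [[-0.034, -0.002, 0], [0, 0, 0]], [[-0.05, -0.005, 0], [0, 0, 0]]]
[[[-0.016, -0.005, 0], [0, 0, 0]], [[-0.032, -0.011, 0], [0, 0, 0]], [[-0.046, -0.019, 0], [0, 0, 0]]]
[[[-0.014, -0.009, 0], [0, 0, 0]], [[-0.027, -0.02, 0], [0, 0, 0]], [[-0.039, -0.032, 0], [0, 0, 0]]]
[[[-0.01, -0.013, 0], [0, 0, 0]], [[-0.02, -0.027, 0], [0, 0, 0]], [[-0.027, -0.042, 0], [0, 0, 0]]]
[[[-0.006, -0.016, 0], [0, 0, 0]], [[-0.011, -0.032, 0], [0, 0, 0]], [[-0.014, -0.048, 0], [0, 0, 0]]]
```

Call:
{"fn": "apply_moves", "kwargs": {"rows": [[[-0.016, 0.016, 0], [0, 0, 0]], [[-0.034, 0.029, 0], [0, 0, 0]], [[-0.053, 0.041, 0], [0, 0, 0]], [[-0.074, 0.049, 0], [0, 0, 0]], [[-0.095, 0.055, 0], [0, 0, 0]], [[-0.118, 0.057, 0], [0, 0, 0]]]}}

```text
clock: 16.45
tcp_pos: [0.5907, -0.0593, 0.1643]
orientation: [-2.088, -2.343, -0.008]
contact_force: [2.5, 10.5, -4.6]
grip_width: 0.0231
gripper_force: 49.4
```

```bash
python3 jar.py
```

```text
t 16.45 pos [ 0.5907 -0.0593  0.1643] phi 0.191 rad mm 41.1 F rad 5.5 F tan(cw) -9.3 w 0.023103495467997233
[292.47186147 196.43722944] [[0.52820222 0.1231464  0.084     ]]
```

Call:
{"fn": "apply_moves", "kwargs": {"rows": [[[-0.017, 0.003, 0], [0, 0, 0]], [[-0.034, 0.002, 0], [0, 0, 0]], [[-0.05, -0.002, 0], [0, 0, 0]]]}}

```text
clock: 16.88
tcp_pos: [0.5922, -0.0724, 0.1643]
orientation: [-2.09, -2.343, -0.009]
contact_force: [5.4, 8.6, -5.0]
grip_width: 0.0225
gripper_force: 49.3
```

```bash
python3 jar.py;python3 -c "
from h import *
for k in range(7): p=-6.53-.2*k; print(p); arc(p,.2,2)
"|sed 's/np.float64(\([^)]*\))/\1/g'
```

```text
t 16.875 pos [ 0.5922 -0.0724  0.1643] phi -0.131 rad mm 40.7 F rad 5.2 F tan(cw) -8.8 w 0.02254633207653095
[291.65367965 196.57142857] [[0.52785905 0.12573529 0.084     ]]
-6.53
[[[-0.016, -0.005, 0], [0, 0, 0]], [[-0.032, -0.011, 0], [0, 0, 0]]]
-6.73
[[[-0.015, -0.008, 0], [0, 0, 0]], [[-0.029, -0.017, 0], [0, 0, 0]]]
-6.930000000000001
[[[-0.013, -0.011, 0], [0, 0, 0]], [[-0.025, -0.023, 0], [0, 0, 0]]]
-7.130000000000001
[[[-0.01, -0.013, 0], [0, 0, 0]], [[-0.02, -0.027, 0], [0, 0, 0]]]
-7.33
[[[-0.008, -0.015, 0], [0, 0, 0]], [[-0.014, -0.031, 0], [0, 0, 0]]]
-7.53
[[[-0.005, -0.016, 0], [0, 0, 0]], [[-0.007, -0.033, 0], [0, 0, 0]]]
-7.73
[[[-0.001, -0.017, 0], [0, 0, 0]], [[-0.001, -0.034, 0], [0, 0, 0]]]
```

Jar y is now about 7.5 mm. From here I'll step 0.2 rad at a time.

Call:
{"fn": "apply_moves", "kwargs": {"rows": [[[-0.016, -0.003, 0], [0, 0, 0]], [[-0.032, -0.009, 0], [0, 0, 0]], [[-0.032, -0.009, 0], [0, 0, 0]]]}}

```text
clock: 17.3
tcp_pos: [0.5912, -0.0801, 0.1643]
orientation: [-2.09, -2.344, -0.011]
contact_force: [4.5, 10.5, -5.4]
grip_width: 0.0232
gripper_force: 49.2
```

```bash
python3 jar.py
```

```text
t 17.3 pos [ 0.5912 -0.0801  0.1643] phi -0.325 rad mm 40.6 F rad 2.2 F tan(cw) -11.2 w 0.023241574989934212
[291.47807018 196.56578947] [[0.52789382 0.12628804 0.084     ]]
```

It's clearly stiffer now: 11.2 N against 8.9 N, or about 11 N of squeeze, and the jar has stopped moving. One more 0.1 rad.

Call:
{"fn": "apply_moves", "kwargs": {"rows": [[[-0.008, -0.004, 0], [0, 0, 0]], [[-0.015, -0.008, 0], [0, 0, 0]], [[-0.015, -0.008, 0], [0, 0, 0]]]}}

```text
clock: 17.73
tcp_pos: [0.5903, -0.0829, 0.1644]
orientation: [-2.089, -2.345, -0.014]
contact_force: [7.3, 12.6, -6.8]
grip_width: 0.0228
gripper_force: 49.3
```

```bash
python3 jar.py
```

```text
t 17.725 pos [ 0.5903 -0.0829  0.1644] phi -0.395 rad mm 40.5 F rad 3.5 F tan(cw) -14.2 w 0.02276019287259311
[291.47807018 196.56578947] [[0.52789382 0.12628804 0.084     ]]
```

Call:
{"fn": "apply_moves", "kwargs": {"rows": [[[0.005, 0.003, 0], [0, 0, 0]], [[0.01, 0.005, 0], [0, 0, 0]], [[0.01, 0.005, 0], [0, 0, 0]]]}}

```text
clock: 18.15
tcp_pos: [0.5905, -0.0826, 0.1643]
orientation: [-2.091, -2.343, -0.008]
contact_force: [5.3, 7.5, -5.8]
grip_width: 0.0229
gripper_force: 49.3
```

```bash
python3 jar.py
```

```text
t 18.15 pos [ 0.5905 -0.0826  0.1643] phi -0.388 rad mm 40.5 F rad 3.1 F tan(cw) -8.7 w 0.022864185575875055
[291.50218341 196.59388646] [[0.52780303 0.12621447 0.084     ]]
```

Call:
{"fn": "apply_moves", "kwargs": {"rows": [[[0.007, 0.004, 0], [0, 0, 0]], [[0.014, 0.006, 0], [0, 0, 0]], [[0.014, 0.006, 0], [0, 0, 0]]]}}

```text
clock: 18.58
tcp_pos: [0.5906, -0.0823, 0.1643]
orientation: [2.095, 2.341, 0.001]
contact_force: [4.5, 2.5, -6.1]
grip_width: 0.0227
gripper_force: 49.4
```

Call:
{"fn": "apply_moves", "kwargs": {"rows": [[[0, 0, 0], [0, 0, 0]], [[0, 0, 0], [0, 0, 0]], [[0, 0, 0], [0, 0, 0]], [[0, 0, 0], [0, 0, 0]]], "jaw": 0.2}}

```text
clock: 19.08
tcp_pos: [0.5902, -0.0828, 0.1647]
orientation: [2.095, 2.341, -0.0]
contact_force: [0.9, 1.1, -0.3]
grip_width: 0.0513
gripper_force: 0.0
```

Call:
{"fn": "apply_moves", "kwargs": {"rows": [[[0, 0, -0.04], [0, 0, 0]], [[0, 0, -0.12], [0, 0, 0]], [[0, 0, -0.25], [0, 0, 0]], [[0, 0, -0.45], [0, 0, 0]], [[0, 0, -0.45], [0, 0, 0]], [[0, 0, -0.45], [0, 0, 0]]]}}

```text
clock: 19.82
tcp_pos: [0.5902, -0.0826, 0.2779]
orientation: [2.095, 2.34, 0.0]
contact_force: [-1.0, 0.7, 0.2]
grip_width: 0.0514
gripper_force: 0.0
```

```bash
python3 jar.py; python3 -c "
from h import *
d=grab_frame('side');cv2.imwrite('pics/end.png',cv2.resize(d['frame'][110:250,250:400,::-1],None,fx=4,fy=4,interpolation=2))"
```

```text
t 19.825 pos [ 0.5902 -0.0826  0.2779] phi -0.39 rad mm 40.3 F rad -1.1 F tan(cw) -0.4 w 0.051363619354503634
[291.49344978 196.53275109] [[0.52799635 0.12623677 0.084     ]]
```

View pics/end.png

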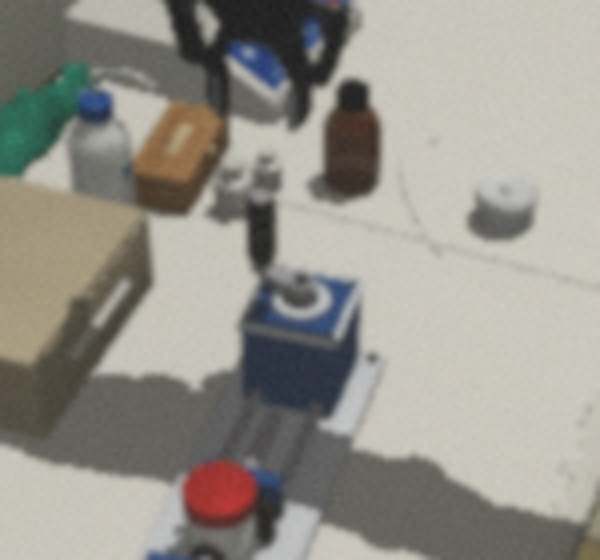

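The jar stands upright in the V against the anvil, with its cap at crop (220,490). The sleeve at (260,225) is free, and the gripper is clear above it.

```bash
python3 -c "
from bench import job
print(job.hand_in())"
```

```text
the job is handed in; nothing more can be done
None
```

I handed the job in with the jar upright and clamped against the anvil, at an estimated 18–25 N of squeeze from the handle force and crank angle. The handle is released and the robot is touching nothing; the hand-in returned no verdict.

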